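Seat a culture bottle in the incubator drawer

ROBOT

A 6-joint arm with a two-finger parallel gripper is mounted at the origin on the work surface. World frame = base frame: x ahead of the robot, y to its left, z up, the work surface at z = 0. Lengths are in mm, angles in rad, forces in N, time in s.
With the tool pointing down it reaches from about 300 to 775 mm from the base axis. Payload 14.6 kg.
Tool frame: the origin (TCP) lies midway between the tips of the shut fingers; the grasp point (between the pads) lies 19 mm behind it; z points along the fingers, y is the line along which they close (so a half turn about z gives the same grasp; the last joint's range is limited). The gripper opens to 85 mm and grips with 20 to 120 N. Pads are 22 mm wide; open, the fingers measure 114 mm over their backs; the gripper's body (76 mm by 85 mm) begins 54 mm behind the grasp point. The pads swing forward as they close: fully open they stand 13 mm farther back than shut.
Start: joints at [1.241, 0.3, 1.521, -0, 1.321, -0.067], TCP at [142.88, 531.107, 195.081] pointing down, gripper open.
Joint ranges: [-3.03, 3.03], [-0.79, 2.21], [0.23, 2.52], [-1.04, 4.18], [0, 3.07], [-2.55, 2.55]. Speed limits (rad/s): [2.22, 2.22, 2.57, 3.14, 3.14, 3.14].

INTERFACE

Orientations are given as a 3x3 rotation matrix whose columns are the frame's x, y, z axes.
In Python, from plant import observe, grab_frame, ctrl gives the robot as it stands.
- The arm moves only by the tool step_arm, never from a script. Its argument "rows" is a list of rows, each an object of numbers: "hand": the opening, from 0 (shut) to 1 (fully open); "tx", "ty", "tz": the shift along the tool's x, y, z in mm; "rx", "ry", "rz": the turn, a rotation vector about the tool's x, y, z in rad. A call has 1 to 8 rows; each row is the pose to reach, as a shift and turn from the pose commanded when the call began, along the tool's axes at that moment; what a row does not reach only later rows make up. A row lasts 1/8 s, in which the tool goes at most 62.5 mm and 10.7 degrees, less where a joint would pass 70% of its speed; a pose out of reach is approached as far as the arm can. A call with a gripper value outside its range is refused whole. The fingers move at their own pace and stop on an object; "newtons" is the grip in N (left out, the last holds). Time passes only in rows, so rows that repeat a pose let the fingers close. It gives the time, the measured TCP pose, the force, the opening and the grip force at its end, in the units of the state.
- observe(): the state, without advancing time (a new reading comes with each control period).
- grab_frame(name): name is "side" or "top"; returns a dict with "image" (400x640x3 uint8, red, green, blue), "fx", "fy", "cx", "cy" (pixels), "extrinsics" (4x4, takes a point from world to camera coordinates). Camera axes: x right, y down, z forward; pixel columns grow to the right and rows downward; lengths in mm; the calibration is good to about 2 mm. A picture is of the moment at which its call begins. There is no depth.
- ctrl.close_job(): hands the job in; it is judged then, once.
The state is a dict: "t": time; "joint_pos": joint angles; "joint_velocities": joint speeds; "effort": joint torques, N m; "position": TCP position; "ee_rot": TCP orientation; "force": force on the tool from outside, world axes, zero at the start; "wrist_torque": the same for the moment, N m; "opening": opening from 0.0 (shut) to 1.0 (fully open); "gripper_force": force on a finger pad.
Only numpy, scipy, OpenCV 4.12 (cv2) and the standard library are available. Lean on these libraries where they do the work, as an engineer would, in place of code of your own. Each camera call takes 0.05 s, during which the arm holds its last target. There are 200 camera calls.

TASK

Load the culture bottle that stands on the bench into the one free cell of the incubator's drawn-out drawer, cap up, and let go of it. The cell's spring clips hold the glass tightly: do not force the bottle straight down, but work it down gently with a twisting motion until you feel it fully home on the stop at the bottom of the cell. Leave the jar, the timer and the pen where they are.

Things in the scene. Friction and masses are not known exactly. Their poses are not given: they have to be found in the camera images.
- bottle_mid (a point): Culture bottle standing on the bench: loose, round, 122 mm tall, about 0.16 kg. Amber glass body, 40 mm in diameter up to 78 mm above its flat base; shoulder and neck; plain grey ribbed cap, 34 mm in diameter, from 96 to 122 mm above the base: grip it there, as only the top 50 to 66 mm stay outside. Point on its axis, 61 mm above the base, 48 mm below the cap's middle; z to the cap.
- cell_mouth (a point): Centre of the free cell's round mouth, level with the top of the drawer's black deck, 100 mm above the bench; z up. Six cells, 2 x 3, 72 mm apart; the other five hold such bottles, caps ending 50 to 66 mm above the deck. The bore, 44 mm wide with a 3 mm chamfer, goes straight down to a flat adjustable stop 56 to 72 mm below this point; its setting differs each time: feel for it, under 36 N.
- clip_ring (a joint): Spring insert of the free cell: ring with three clips that grip the bottle's body once its base is 37 mm below the mouth. A straight push takes over 36 N there; while the bottle turns to and fro on its axis, 1 rad or more per 4 mm down, 3 to 15 N do, with a moment to 1 N m. Value: how far the ring is dragged down (m); springs back; 1 mm per 30 N; over 1.2 mm (36 N) it is forced.
- incubator: Black bench-top incubator, fixed, its drawer drawn out towards the robot. Origin on the bench under the centre of the six cells; x points away from the drawer's front, into the machine. The drawer is 250 mm wide; its front is 89 mm before the origin, its bar handle reaches to 124 mm; the cabinet, 420 mm wide and 205 mm high, begins 135 mm behind the origin.
- jar_mid (a point): A bystander: white plastic jar with a grey lid, 68 mm in diameter, 95 mm tall, standing on the other side of the drawer; this point is its centre, half-way up.
- timer: A bystander: flat white timer, 60 x 75 x 20 mm, lying on the bench; origin at the middle of its underside.
- pen: A bystander: white marker pen with black cap, 125 mm long, 13 mm thick, lying along its x axis; origin at the middle of its underside.

How it is judged:
By the outcome, as a careful person would: the job done as asked, in the order asked, and still so for the second after the job is handed in, with the robot touching nothing.
It also fails if it takes over 72 s, if anything falls off the work surface, if the arm or the gripper's body presses on something with over 40 N, if the wrist force passes 120 N, or if a joint passes its speed limit or range.

## Working session

There is one attempt and no reset: what is moved stays moved. The work goes in short steps, Python scripts to look and compute and a tool call to move; the robot and the scene stay as the last step left them, time stands still between calls to the robot, and variables do not carry over. Pictures are saved under pics/ and viewed, at most 13 in all, crops included, and the job is handed in when it is done.

Besides the shell and the picture viewer there is one more tool, called after "Request:" as name([rows], argument=value, ...), one row to a line, values as JSON. step_arm: Moves the arm, as the interface text tells. Its arguments: {"type":"object","properties":{"rows":{"type":"array","items":{"type":"object","properties":{"hand":{"type":"number"},"tx":{"type":"number"},"ty":{"type":"number"},"tz":{"type":"number"},"rx":{"type":"number"},"ry":{"type":"number"},"rz":{"type":"number"}}}},"newtons":{"type":"number"}},"required":["rows"]}

```bash
mkdir -p pics
cat > h.py <<'E'
import numpy as np, cv2, pickle
from plant import observe, grab_frame, ctrl
def snap(n, f):
    d=grab_frame(n); cv2.imwrite(f'pics/{f}.png', d['image'][:,:,::-1]); pickle.dump(d,open(f'pics/{f}.pkl','wb')); return d
def ray(d,u,v):
    E=np.array(d['extrinsics']); R,t=E[:3,:3],E[:3,3]
    return -R.T@t, R.T@np.array([(u-d['cx'])/d['fx'],(v-d['cy'])/d['fy'],1])
def onz(d,u,v,z):
    o,r=ray(d,u,v); return o+r*(z-o[2])/r[2]
def proj(d,p):
    E=np.array(d['extrinsics']); c=E[:3,:3]@np.array(p,float)+E[:3,3]
    return np.array([d['fx']*c[0]/c[2]+d['cx'],d['fy']*c[1]/c[2]+d['cy']])
E
python3 - <<'E'
from h import *
for n in('side','top'):
    d=snap(n,n+'0'); print(n,ray(d,320,200),d['fx'])
s=observe(); print(s)
E
```

```text
side (array([ 189.38489442, -596.29569464,  622.14959961]), array([ 0.29534102,  0.70959224, -0.63977375])) 385.0405309437896
top (array([ 276.08348054,  -10.71823851, 1382.85305595]), array([ 0.11439557,  0.0141065 , -0.99334388])) 482.51890199359354
{'t': 0.1, 'joint_pos': array([ 1.24139672e+00,  3.00420952e-01,  1.52151435e+00, -2.97709981e-05,
        1.32067655e+00, -6.66154927e-02]), 'joint_velocities': array([-0.00015532, -0.00241567, -0.00313633,  0.0002484 , -0.0012422 ,
       -0.00144043]), 'effort': array([ 2.17350454e-03, -5.44374061e+01, -3.62372339e+01, -3.53127541e-05,
        3.06881098e-03,  2.51634191e-05]), 'position': array([142.81495983, 530.88699058, 194.57706288]), 'ee_rot': array([[-9.65672404e-01,  2.59762808e-01, -3.02392432e-04],
       [ 2.59762981e-01,  9.65671914e-01, -9.73736638e-04],
       [ 3.90713154e-05, -1.01886096e-03, -9.99999480e-01]]), 'force': array([-0.28904183, -0.6694895 ,  0.04428793]), 'wrist_torque': array([-0.02239486, -0.01716973,  0.00634732]), 'gripper_force': 0.0, 'opening': 0.9978619186914526}
```

View pics/top0.png

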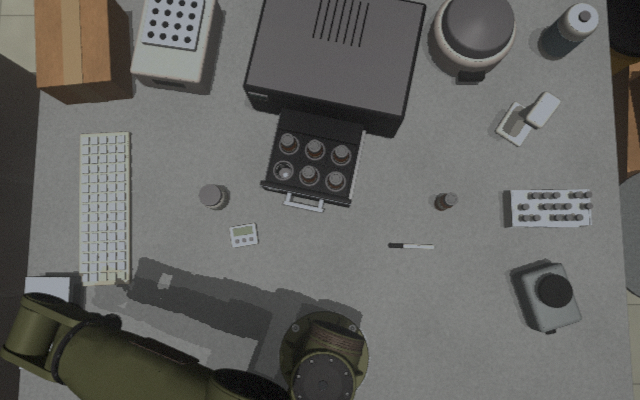

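View pics/side0.png

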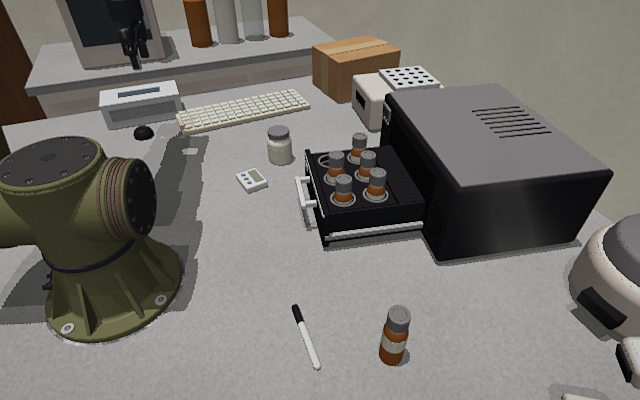

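The top view shows the bottle near (446,201) and the free cell at about (285,171), at the front left of the drawer. In the side view the bottle runs from cap (398,318) to base (391,358), and the free cell is at about (326,160). I'll enlarge these areas to measure them.

Run:
```python
from h import *
t=cv2.imread('pics/top0.png'); s=cv2.imread('pics/side0.png')
def c(i,u,v,w,h,k): return cv2.resize(i[v:v+h,u:u+w],None,fx=k,fy=k,interpolation=cv2.INTER_CUBIC)
a=c(t,260,120,100,75,4); b=c(t,425,180,50,37,8)[:296]; e=c(s,300,125,100,75,4); f=c(s,360,300,80,75,5)[:300,:400]
out=np.zeros((600,800,3),np.uint8)
out[:300,:400]=a; out[:296,400:]=b; out[300:,:400]=e; out[300:,400:]=c(s,360,298,80,75,4)[:300,:320].shape and cv2.copyMakeBorder(c(s,360,298,80,75,4),0,0,0,80,0)
cv2.imwrite('pics/comp.png',out)
```

```text
(no output)
```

View pics/comp.png

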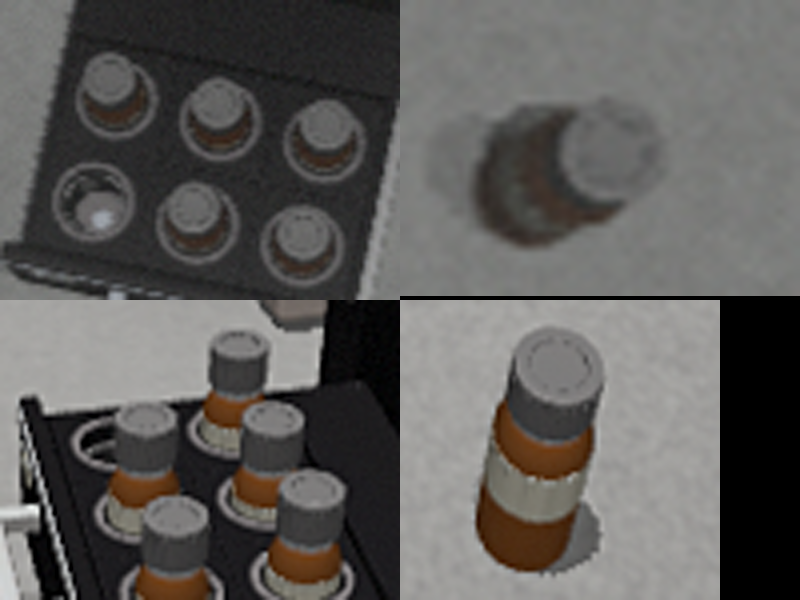

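Run:
```python
from h import *
t=pickle.load(open('pics/top0.pkl','rb')); s=pickle.load(open('pics/side0.pkl','rb'))
f=lambda x,o,k:(x+.5)/k-.5+o
P=np.array([onz(t,f(u,260,4),f(v,120,4),100)[:2] for u,v in [(117,98),(221,119),(324,142),(94,202),(198,222),(302,245)]])
G=np.array([(36,72),(36,0),(36,-72),(-36,72),(-36,0),(-36,-72)],float)
c=P.mean(0); U,S,Vt=np.linalg.svd((P-c).T@G); R=U@Vt; 
print('scale',S.sum()/(G**2).sum(),'yaw',np.arctan2(R[1,0],R[0,0]),'c',c); print((P-c-G@R.T).round(1)); print('cell',c+R@G[3],P[3])
# side check of ring 4, centre approx
print('side cell',onz(s,f(104,300,4),f(143,125,4),100), 'proj',4*(proj(s,[*(c+R@G[3]),100])-[300,125])+[0,300])
tu=(f(211,425,8),f(152,180,8)); su=(f(159,360,4),f(66,298,4))
print('cap top', onz(t,*tu,122),onz(s,*su,122))
print('base side', onz(s,f(125,360,4),f(245,298,4),0))
A=[];b=[]
for d,uv in((t,tu),(s,su)):
    o,r=ray(d,*uv); r/=np.linalg.norm(r); M=np.eye(3)-np.outer(r,r); A.append(M); b.append(M@o)
print('tri',np.linalg.lstsq(np.vstack(A),np.hstack(b),rcond=None)[0])
# tri for other bottle cap side vs top for calibration bias: bottle 6(front right) , 5
for tc,sc in(((302,228),(177,215)),((193,203),(147,118)),((324,122),(312,190))):
  A=[];b=[]
  for d,uv in((t,(f(tc[0],260,4),f(tc[1],120,4))),(s,(f(sc[0],300,4),f(sc[1],125,4)))):
    o,r=ray(d,*uv); r/=np.linalg.norm(r); M=np.eye(3)-np.outer(r,r); A.append(M); b.append(M@o)
  print('tri',np.linalg.lstsq(np.vstack(A),np.hstack(b),rcond=None)[0])
for i in(5,4,2): print(c+R@G[i])
```

```text
scale 0.9986281332240942 yaw -0.20862392659569448 c [525.97634486  29.59693986]
[[ 0.2 -0.1]
 [ 0.7 -0.3]
 [-0.2  0.4]
 [-0.9 -0.3]
 [ 0.4 -0.1]
 [-0.2  0.4]]
cell [505.66913641 107.49185166] [504.79427926 107.22891321]
side cell [500.58489665 115.71550339 100.        ] proj [115.67406366 446.74328558]
cap top [ 425.59054711 -336.45545153  122.        ] [ 427.08130448 -334.26383761  122.        ]
base side [ 425.46719295 -340.16592148    0.        ]
tri [ 425.43320575 -335.77765377  125.01274179]
tri [477.77164155 -31.85641786 153.55554928]
tri [492.02655147  37.87921985 166.65535526]
tri [546.66762714 -46.20168144 159.46221543]
[475.84474049 -33.38577398]
[490.75693845  37.05303884]
[546.28355332 -48.29797194]
```

```bash
cat >> h.py <<'E'
def goto(x,y,z,yaw_deg,P=None,a=None):
    "tool-frame shift and turn to world target; yaw = angle of tool y axis"
    s=observe(); R=np.array(s['ee_rot']); p=np.array(s['position']) if P is None else np.array(P)
    a0=np.arctan2(R[1,1],R[0,1]) if a is None else a; a=np.radians(yaw_deg)
    Y=np.array([np.cos(a0),np.sin(a0),0]); Z=np.array([0,0,-1.]); X=np.cross(Y,Z)
    d=np.array([x,y,z])-p; w=(a-a0+np.pi)%(2*np.pi)-np.pi
    print('t',s['t'],'shift',[round(float(v@d),1) for v in(X,Y,Z)],'rz',round(-w,3)); return p,a
E
python3 -c "
from h import *
goto(340,0,230,0)
goto(426,-335.5,190,-38,P=(340,0,230),a=0)"
```

```text
t 0.1 shift [-328.3, -461.4, -35.4] rz 1.308
t 0.1 shift [-335.5, 86.0, 40.0] rz 0.663
```

Request:
step_arm([
  {"hand": 1, "tx": -328, "ty": -461, "tz": -35, "rz": 1.308},
  {"hand": 1, "tx": -328, "ty": -461, "tz": -35, "rz": 1.308},
  {"hand": 1, "tx": -328, "ty": -461, "tz": -35, "rz": 1.308},
  {"hand": 1, "tx": -328, "ty": -461, "tz": -35, "rz": 1.308},
  {"hand": 1, "tx": -328, "ty": -461, "tz": -35, "rz": 1.308},
  {"hand": 1, "tx": -328, "ty": -461, "tz": -35, "rz": 1.308},
  {"hand": 1, "tx": -328, "ty": -461, "tz": -35, "rz": 1.308},
  {"hand": 1, "tx": -328, "ty": -461, "tz": -35, "rz": 1.308},
])

```text
schema error: expected keys hand, tx, ty, tz, rx, ry, rz
```

Request:
step_arm([
  {"hand": 1, "tx": -328, "ty": 86, "tz": 35, "rz": 0.66},
  {"hand": 1, "tx": -328, "ty": 86, "tz": 35, "rz": 0.66},
  {"hand": 1, "tx": -328, "ty": 86, "tz": 35, "rz": 0.66},
  {"hand": 1, "tx": -328, "ty": 86, "tz": 35, "rz": 0.66},
  {"hand": 1, "tx": -328, "ty": 86, "tz": 35, "rz": 0.66},
  {"hand": 1, "tx": -328, "ty": 86, "tz": 35, "rz": 0.66},
  {"hand": 1, "tx": -328, "ty": 86, "tz": 35, "rz": 0.66},
  {"hand": 1, "tx": -328, "ty": 86, "tz": 35, "rz": 0.66},
])

```text
schema error: expected keys hand, tx, ty, tz, rx, ry, rz
```

```bash
python3 -c "
from h import *
s=observe();print(s['position'].round(1),s['force'],s['joint_pos'].round(2))
goto(426,-335.5,88,-38)"
```

```text
[142.8 530.9 194.6] [-0.28904183 -0.6694895   0.04428793] [ 1.24  0.3   1.52 -0.    1.32 -0.07]
t 0.1 shift [-498.5, -763.1, 106.6] rz 1.971
```

Request:
step_arm([
  {"hand": 1, "tx": -328, "ty": -461, "tz": -35, "rx": 0, "ry": 0, "rz": 1.308},
  {"hand": 1, "tx": -328, "ty": -461, "tz": -35, "rx": 0, "ry": 0, "rz": 1.308},
  {"hand": 1, "tx": -328, "ty": -461, "tz": -35, "rx": 0, "ry": 0, "rz": 1.308},
  {"hand": 1, "tx": -328, "ty": -461, "tz": -35, "rx": 0, "ry": 0, "rz": 1.308},
  {"hand": 1, "tx": -328, "ty": -461, "tz": -35, "rx": 0, "ry": 0, "rz": 1.308},
  {"hand": 1, "tx": -328, "ty": -461, "tz": -35, "rx": 0, "ry": 0, "rz": 1.308},
  {"hand": 1, "tx": -328, "ty": -461, "tz": -35, "rx": 0, "ry": 0, "rz": 1.308},
  {"hand": 1, "tx": -328, "ty": -461, "tz": -35, "rx": 0, "ry": 0, "rz": 1.308},
])

```text
t: 1.1
position: [316.7, 61.4, 226.3]
ee_rot: [[0.003, 1.0, 0.001], [1.0, -0.003, 0.0], [0.0, 0.001, -1.0]]
force: [0.8, -0.1, -0.0]
opening: 0.998
gripper_force: 0.0
```

```bash
python3 -c "
from h import *
s=observe();print(s['position'].round(1),s['force'],s['joint_pos'].round(2))
goto(426,-335.5,180,-38)"
```

```text
[316.7  61.4 226.3] [ 0.79207189 -0.13781106 -0.02738716] [ 0.08 -0.27  2.02  0.    1.38  0.08]
t 1.1 shift [-396.6, 110.3, 46.3] rz 0.661
```

Request:
step_arm([
  {"hand": 1, "tx": -396, "ty": 110, "tz": 46, "rx": 0, "ry": 0, "rz": 0.66},
  {"hand": 1, "tx": -396, "ty": 110, "tz": 46, "rx": 0, "ry": 0, "rz": 0.66},
  {"hand": 1, "tx": -396, "ty": 110, "tz": 46, "rx": 0, "ry": 0, "rz": 0.66},
  {"hand": 1, "tx": -396, "ty": 110, "tz": 46, "rx": 0, "ry": 0, "rz": 0.66},
  {"hand": 1, "tx": -396, "ty": 110, "tz": 46, "rx": 0, "ry": 0, "rz": 0.66},
  {"hand": 1, "tx": -396, "ty": 110, "tz": 46, "rx": 0, "ry": 0, "rz": 0.66},
  {"hand": 1, "tx": -396, "ty": 110, "tz": 46, "rx": 0, "ry": 0, "rz": 0.66},
  {"hand": 1, "tx": -396, "ty": 110, "tz": 46, "rx": 0, "ry": 0, "rz": 0.66},
])

```text
t: 2.1
position: [426.2, -334.3, 178.5]
ee_rot: [[0.615, 0.789, -0.002], [0.789, -0.615, 0.001], [0.0, -0.002, -1.0]]
force: [-0.2, -0.4, 0.1]
opening: 0.998
gripper_force: 0.0
```

```bash
python3 -c "
from h import *
s=observe();print(s['position'].round(1),s['force'],s['joint_pos'].round(2))
goto(426,-335.5,88,-38)"
```

```text
[ 426.2 -334.3  178.5] [-0.24116961 -0.43384836  0.10501979] [-0.73  0.3   1.56 -0.    1.28 -0.07]
t 2.1 shift [-1.1, 0.6, 90.5] rz 0.001
```

Request:
step_arm([
  {"hand": 1, "tx": -1, "ty": 0.5, "tz": 40, "rx": 0, "ry": 0, "rz": 0},
  {"hand": 1, "tx": -1, "ty": 0.5, "tz": 75, "rx": 0, "ry": 0, "rz": 0},
  {"hand": 1, "tx": -1, "ty": 0.5, "tz": 90, "rx": 0, "ry": 0, "rz": 0},
  {"hand": 1, "tx": -1, "ty": 0.5, "tz": 90, "rx": 0, "ry": 0, "rz": 0},
])

```text
t: 2.6
position: [426.3, -333.3, 89.9]
ee_rot: [[0.613, 0.79, -0.001], [0.79, -0.613, 0.001], [0.0, -0.001, -1.0]]
force: [0.1, 0.4, 0.2]
opening: 1.002
gripper_force: 0.0
```

Request:
step_arm([
  {"hand": 0, "tx": 0, "ty": 0, "tz": 0, "rx": 0, "ry": 0, "rz": 0},
  {"hand": 0, "tx": 0, "ty": 0, "tz": 0, "rx": 0, "ry": 0, "rz": 0},
  {"hand": 0, "tx": 0, "ty": 0, "tz": 0, "rx": 0, "ry": 0, "rz": 0},
  {"hand": 0, "tx": 0, "ty": 0, "tz": 0, "rx": 0, "ry": 0, "rz": 0},
  {"hand": 0, "tx": 0, "ty": 0, "tz": 0, "rx": 0, "ry": 0, "rz": 0},
  {"hand": 0, "tx": 0, "ty": 0, "tz": 0, "rx": 0, "ry": 0, "rz": 0},
  {"hand": 0, "tx": 0, "ty": 0, "tz": 0, "rx": 0, "ry": 0, "rz": 0},
  {"hand": 0, "tx": 0, "ty": 0, "tz": 0, "rx": 0, "ry": 0, "rz": 0},
], newtons=100)

```text
t: 3.6
position: [426.4, -333.7, 89.9]
ee_rot: [[0.613, 0.79, -0.0], [0.79, -0.613, 0.0], [0.0, -0.0, -1.0]]
force: [1.2, -0.0, 0.2]
opening: -0.0
gripper_force: 0.0
```

```bash
python3 -c "
from h import *
s=observe();print(s['position'].round(1),s['force'],s['wrist_torque'])
snap('side','side1')
im=cv2.imread('pics/side1.png');cv2.imwrite('pics/g1.png',cv2.resize(im[240:390,300:500],None,fx=4,fy=4))"
```

```text
[ 426.4 -333.7   89.9] [ 1.24104784 -0.00354451  0.22688392] [-0.02472502 -0.00156789  0.02442708]
```

View pics/g1.png

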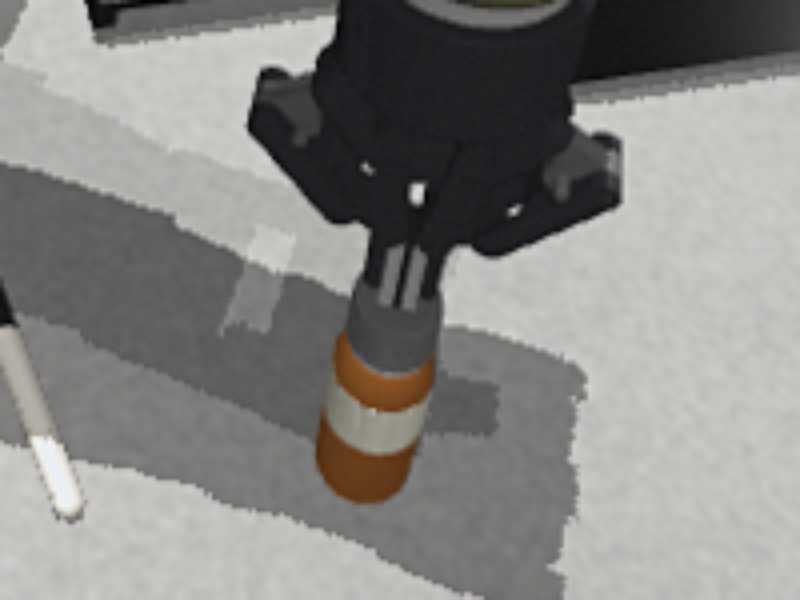

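The gripper shut on nothing: opening is 0, the fingertips are at crop (402,308) and the cap is still upright behind or below them. I'll compare the tips with the projected TCP.

Run:
```python
from h import *
s=pickle.load(open('pics/side1.pkl','rb')); d=snap('top','top1'); q=observe()
pr=lambda p:4*(proj(s,p)-[300,240])
p=q['position']; print('tcp pred side crop',pr(p)); print('cap top ctr',pr([426,-335.5,122]),'base',pr([426,-335.5,0]))
print('top tcp',proj(d,p),'cap',proj(d,[426,-335.5,122]))
for z in(90,110,122,130,150): print(z, onz(s,300+402/4,240+308/4,z))
im=cv2.imread('pics/top1.png'); cv2.imwrite('pics/g2.png',cv2.resize(im[160:260,380:500],None,fx=6,fy=6))
```

```text
tcp pred side crop [384.28489302 343.65204433]
cap top ctr [396.75896421 300.10688686] base [358.93721303 465.36413912]
top tcp [446.8637519  199.67004274] cap [450.56816449 198.40703992]
90 [ 441.14503565 -322.71946029   90.        ]
110 [ 431.68302943 -333.00138983  110.        ]
122 [ 426.00582569 -339.17054755  122.        ]
130 [ 422.2210232  -343.28331937  130.        ]
150 [ 412.75901697 -353.56524891  150.        ]
```

View pics/g2.png

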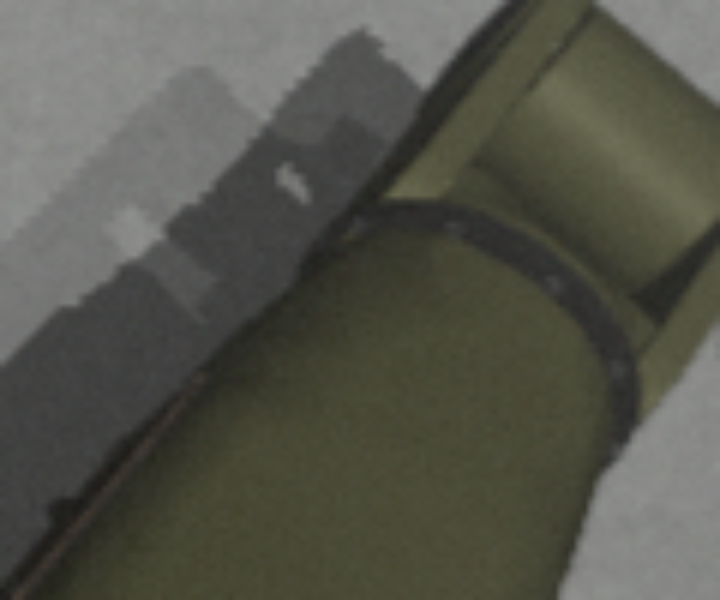

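Run:
```python
from h import *
s=pickle.load(open('pics/side0.pkl','rb'))
def mark(f,p,u0,v0,k=8,w=50,h=75):
    im=cv2.resize(cv2.imread(f)[v0:v0+h,u0:u0+w],None,fx=k,fy=k,interpolation=cv2.INTER_CUBIC)
    for dz,c in((0,(0,0,255)),(13,(0,255,0)),(30,(255,255,0)),(50,(255,0,255))):
        q=(proj(s,p+np.array([0,0,dz]))-[u0,v0]+.5)*k; cv2.circle(im,tuple(int(x) for x in q),4,c,-1)
    return im
a=mark('pics/side0.png',np.array([142.8,530.9,194.6]),110,5); b=mark('pics/side1.png',np.array(observe()['position']),375,280)
cv2.imwrite('pics/m.png',np.hstack([a,b])[:600,:800])
```

```text
(no output)
```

View pics/m.png

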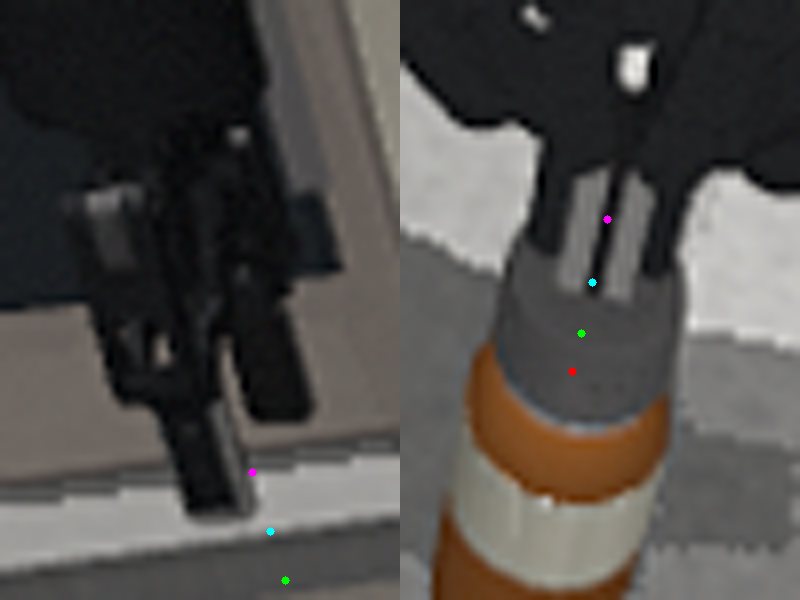

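The tips actually sit about 32 mm above the reported TCP, level with the cap top, in both the start picture and this one. XY agrees. I'll open, go about 32 mm lower and watch the force.

Request:
step_arm([
  {"hand": 1, "tx": -1.5, "ty": 1, "tz": -8, "rx": 0, "ry": 0, "rz": 0},
  {"hand": 1, "tx": -1.5, "ty": 1, "tz": -8, "rx": 0, "ry": 0, "rz": 0},
  {"hand": 1, "tx": -1.5, "ty": 1, "tz": -8, "rx": 0, "ry": 0, "rz": 0},
  {"hand": 1, "tx": -1.5, "ty": 1, "tz": -8, "rx": 0, "ry": 0, "rz": 0},
  {"hand": 1, "tx": -1.5, "ty": 1, "tz": -8, "rx": 0, "ry": 0, "rz": 0},
  {"hand": 1, "tx": -1.5, "ty": 1, "tz": 4, "rx": 0, "ry": 0, "rz": 0},
  {"hand": 1, "tx": -1.5, "ty": 1, "tz": 16, "rx": 0, "ry": 0, "rz": 0},
  {"hand": 1, "tx": -1.5, "ty": 1, "tz": 20, "rx": 0, "ry": 0, "rz": 0},
])

```text
t: 4.7
position: [425.8, -335.1, 68.5]
ee_rot: [[0.613, 0.79, -0.001], [0.79, -0.613, 0.001], [0.0, -0.002, -1.0]]
force: [0.8, 0.4, 1.0]
opening: 0.998
gripper_force: 0.0
```

Request:
step_arm([
  {"hand": 1, "tx": 0, "ty": 0, "tz": 5, "rx": 0, "ry": 0, "rz": 0},
  {"hand": 1, "tx": 0, "ty": 0, "tz": 9, "rx": 0, "ry": 0, "rz": 0},
  {"hand": 1, "tx": 0, "ty": 0, "tz": 11, "rx": 0, "ry": 0, "rz": 0},
])

```text
t: 5.08
position: [426.3, -335.5, 58.8]
ee_rot: [[0.613, 0.79, 0.0], [0.79, -0.613, -0.0], [0.0, 0.0, -1.0]]
force: [0.6, 0.3, 0.3]
opening: 0.998
gripper_force: 0.0
```

Request:
step_arm([
  {"hand": 0, "tx": 0, "ty": 0, "tz": 0, "rx": 0, "ry": 0, "rz": 0},
  {"hand": 0, "tx": 0, "ty": 0, "tz": 0, "rx": 0, "ry": 0, "rz": 0},
  {"hand": 0, "tx": 0, "ty": 0, "tz": 0, "rx": 0, "ry": 0, "rz": 0},
  {"hand": 0, "tx": 0, "ty": 0, "tz": 0, "rx": 0, "ry": 0, "rz": 0},
  {"hand": 0, "tx": 0, "ty": 0, "tz": 0, "rx": 0, "ry": 0, "rz": 0},
  {"hand": 0, "tx": 0, "ty": 0, "tz": 0, "rx": 0, "ry": 0, "rz": 0},
], newtons=100)

```text
t: 5.82
position: [426.6, -335.8, 59.6]
ee_rot: [[0.613, 0.79, 0.001], [0.79, -0.613, -0.001], [-0.0, 0.001, -1.0]]
force: [0.1, -0.5, 4.9]
opening: 0.369
gripper_force: 99.8
```

```bash
python3 -c "
from h import *
s=observe();print(s['position'].round(1),s['force'],s['wrist_torque'])
snap('side','side2')
im=cv2.imread('pics/side2.png');cv2.imwrite('pics/g3.png',cv2.resize(im[250:390,320:480],None,fx=4,fy=4))"
```

```text
[ 426.6 -335.8   59.6] [ 0.11059793 -0.46224523  4.90657657] [ 0.03397878  0.12095962 -0.03346337]
```

View pics/g3.png

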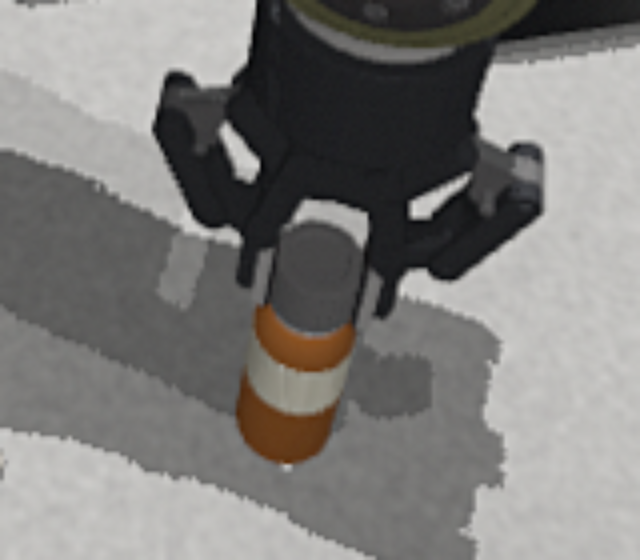

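The cap is gripped between both pads (crop (250–390, 230–310)) and the bottle is upright. Next I'll lift it and carry it above the other caps. The wide finger linkage has to stay on the diagonal, away from the neighbouring caps.

Request:
step_arm([
  {"hand": 0, "tx": 0, "ty": 0, "tz": -20, "rx": 0, "ry": 0, "rz": 0},
  {"hand": 0, "tx": 0, "ty": 0, "tz": -60, "rx": 0, "ry": 0, "rz": 0},
  {"hand": 0, "tx": 0, "ty": 0, "tz": -110, "rx": 0, "ry": 0, "rz": 0},
  {"hand": 0, "tx": 0, "ty": 0, "tz": -160, "rx": 0, "ry": 0, "rz": 0},
  {"hand": 0, "tx": 0, "ty": 0, "tz": -190, "rx": 0, "ry": 0, "rz": 0},
  {"hand": 0, "tx": 0, "ty": 0, "tz": -200, "rx": 0, "ry": 0, "rz": 0},
  {"hand": 0, "tx": 0, "ty": 0, "tz": -200, "rx": 0, "ry": 0, "rz": 0},
  {"hand": 0, "tx": 0, "ty": 0, "tz": -200, "rx": 0, "ry": 0, "rz": 0},
])

```text
t: 6.88
position: [425.9, -335.2, 257.3]
ee_rot: [[0.613, 0.79, -0.002], [0.79, -0.613, 0.002], [0.0, -0.003, -1.0]]
force: [0.8, 0.7, -2.3]
opening: 0.367
gripper_force: 99.4
```

```bash
python3 -c "
from h import *
s=observe();print(s['position'].round(1),s['force'],s['wrist_torque'],s['joint_pos'])
goto(505.5,107.5,260,33)"
```

```text
[ 425.9 -335.2  257.3] [ 0.80786823  0.67520953 -2.28524715] [ 0.0198445  -0.02575168  0.0263742 ] [-7.34386587e-01  2.43377678e-01  1.44848332e+00  2.20010429e-06
  1.45231224e+00 -7.43717642e-02]
t 6.875 shift [398.5, -208.6, -2.7] rz -1.236
```

Request:
step_arm([
  {"hand": 0, "tx": 40, "ty": -21, "tz": 0, "rx": 0, "ry": 0, "rz": -0.12},
  {"hand": 0, "tx": 90, "ty": -47, "tz": 0, "rx": 0, "ry": 0, "rz": -0.28},
  {"hand": 0, "tx": 140, "ty": -73, "tz": 0, "rx": 0, "ry": 0, "rz": -0.44},
  {"hand": 0, "tx": 190, "ty": -99, "tz": 0, "rx": 0, "ry": 0, "rz": -0.6},
  {"hand": 0, "tx": 240, "ty": -125, "tz": 0, "rx": 0, "ry": 0, "rz": -0.76},
  {"hand": 0, "tx": 290, "ty": -151, "tz": 0, "rx": 0, "ry": 0, "rz": -0.92},
  {"hand": 0, "tx": 340, "ty": -178, "tz": 0, "rx": 0, "ry": 0, "rz": -1.08},
  {"hand": 0, "tx": 370, "ty": -194, "tz": 0, "rx": 0, "ry": 0, "rz": -1.2},
])

```text
t: 7.88
position: [499.5, 78.1, 257.7]
ee_rot: [[-0.519, 0.854, -0.002], [0.854, 0.519, 0.0], [0.001, -0.002, -1.0]]
force: [0.4, -0.6, -1.7]
opening: 0.37
gripper_force: 99.5
```

```bash
python3 -c "
from h import *
s=observe();print(s['position'].round(1),s['force'],s['wrist_torque'],s['joint_pos'].round(3))
goto(505.5,107.5,180,33)"
```

```text
[499.5  78.1 257.7] [ 0.35761873 -0.62375137 -1.73082224] [-0.0851726  -0.08223128 -0.00608433] [ 0.083  0.159  1.549  0.     1.436 -0.464]
t 7.875 shift [22.0, 20.4, 77.7] rz -0.03
```

Request:
step_arm([
  {"hand": 0, "tx": 15, "ty": 14, "tz": 0, "rx": 0, "ry": 0, "rz": -0.03},
  {"hand": 0, "tx": 22, "ty": 20, "tz": 0, "rx": 0, "ry": 0, "rz": -0.03},
  {"hand": 0, "tx": 22, "ty": 20, "tz": 25, "rx": 0, "ry": 0, "rz": -0.03},
  {"hand": 0, "tx": 22, "ty": 20, "tz": 55, "rx": 0, "ry": 0, "rz": -0.03},
  {"hand": 0, "tx": 22, "ty": 20, "tz": 75, "rx": 0, "ry": 0, "rz": -0.03},
  {"hand": 0, "tx": 22, "ty": 20, "tz": 83, "rx": 0, "ry": 0, "rz": -0.03},
  {"hand": 0, "tx": 22, "ty": 20, "tz": 83, "rx": 0, "ry": 0, "rz": -0.03},
  {"hand": 0, "tx": 22, "ty": 20, "tz": 83, "rx": 0, "ry": 0, "rz": -0.03},
])

```text
t: 8.88
position: [506.0, 104.8, 176.8]
ee_rot: [[-0.539, 0.842, 0.001], [0.842, 0.539, 0.0], [-0.001, 0.001, -1.0]]
force: [0.8, -0.2, -1.3]
opening: 0.364
gripper_force: 99.5
```

```bash
python3 -c "
from h import *
s=observe();print(s['position'].round(1),s['force'],s['wrist_torque'])
goto(505.5,107.5,175,33)
d=snap('side','side3');snap('top','top3')
k=8;u0,v0=290,105
im=cv2.resize(cv2.imread('pics/side3.png')[v0:v0+70,u0:u0+95],None,fx=k,fy=k,interpolation=cv2.INTER_CUBIC)
for p,c in(((505.5,107.5,100),(0,0,255)),((*s['position'][:2],s['position'][2]-59),(0,255,0))):
  for r in(20,22):
    P=[(proj(d,np.array(p)+r*np.array([np.cos(a),np.sin(a),0]))-[u0,v0]+.5)*k for a in np.linspace(0,6.28,40)]
    cv2.polylines(im,[np.array(P,int)],True,c,1)
cv2.imwrite('pics/g4.png',im)"
```

```text
[506.  104.8 176.8] [ 0.80863782 -0.21936122 -1.34514339] [ 0.00609064 -0.02680987  0.02852156]
t 8.875 shift [2.6, 1.0, 1.8] rz -0.006
```

View pics/g4.png

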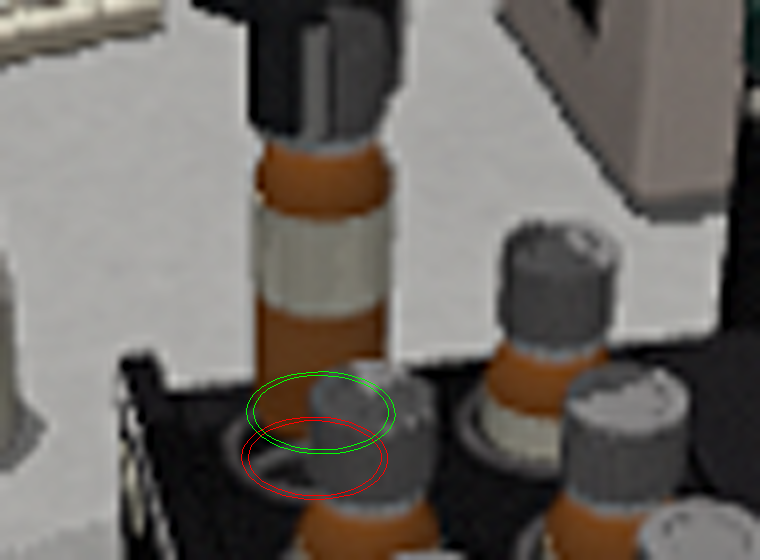

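The bottle hangs over the free cell, its base at about (322,430) in this crop, and the side view shows both the bottle and the cell with the same small bias. I'll correct by about 2.7 mm and start inserting.

Request:
step_arm([
  {"hand": 0, "tx": 2.6, "ty": 1, "tz": 0, "rx": 0, "ry": 0, "rz": 0},
  {"hand": 0, "tx": 2.6, "ty": 1, "tz": 4, "rx": 0, "ry": 0, "rz": 0},
  {"hand": 0, "tx": 2.6, "ty": 1, "tz": 8, "rx": 0, "ry": 0, "rz": 0},
  {"hand": 0, "tx": 2.6, "ty": 1, "tz": 12, "rx": 0, "ry": 0, "rz": 0},
  {"hand": 0, "tx": 2.6, "ty": 1, "tz": 16, "rx": 0, "ry": 0, "rz": 0},
  {"hand": 0, "tx": 2.6, "ty": 1, "tz": 20, "rx": 0, "ry": 0, "rz": 0},
  {"hand": 0, "tx": 2.6, "ty": 1, "tz": 20, "rx": 0, "ry": 0, "rz": 0},
])

```text
t: 9.85
position: [505.2, 107.7, 155.7]
ee_rot: [[-0.54, 0.842, 0.0], [0.842, 0.54, 0.0], [0.0, 0.0, -1.0]]
force: [1.3, 1.7, -2.4]
opening: 0.37
gripper_force: 99.3
```

```bash
python3 -c "
from h import *
s=observe();print(s['position'].round(1),s['force'],s['wrist_torque'])
goto(505.5,107.5,130,33)"
```

```text
[505.2 107.7 155.7] [ 1.31382052  1.6771143  -2.4030192 ] [ 0.40590024 -0.52766337 -0.00241597]
t 9.85 shift [-0.4, 0.1, 25.7] rz -0.006
```

Request:
step_arm([
  {"hand": 0, "tx": 0.4, "ty": 1, "tz": 0, "rx": 0, "ry": 0, "rz": 0},
  {"hand": 0, "tx": 0.4, "ty": 1, "tz": 3, "rx": 0, "ry": 0, "rz": 0},
  {"hand": 0, "tx": 0.4, "ty": 1, "tz": 6, "rx": 0, "ry": 0, "rz": 0},
  {"hand": 0, "tx": 0.4, "ty": 1, "tz": 8, "rx": 0, "ry": 0, "rz": 0},
])

```text
t: 10.35
position: [505.7, 108.4, 147.7]
ee_rot: [[-0.54, 0.842, -0.0], [0.842, 0.54, -0.0], [0.0, -0.0, -1.0]]
force: [-0.0, 0.3, -1.3]
opening: 0.367
gripper_force: 99.4
```

```bash
python3 -c "
from h import *
s=observe();print(s['position'].round(1),s['force'],s['wrist_torque'])
goto(505.5,107.5,130,33)"
```

```text
[505.7 108.4 147.7] [-0.03893268  0.26428135 -1.28299746] [ 0.01976458 -0.01305652 -0.04345339]
t 10.35 shift [-0.7, -0.6, 17.7] rz -0.006
```

Request:
step_arm([
  {"hand": 0, "tx": 0, "ty": 0, "tz": 3, "rx": 0, "ry": 0, "rz": 0},
  {"hand": 0, "tx": 0, "ty": 0, "tz": 6, "rx": 0, "ry": 0, "rz": 0},
  {"hand": 0, "tx": 0, "ty": 0, "tz": 9, "rx": 0, "ry": 0, "rz": 0},
  {"hand": 0, "tx": 0, "ty": 0, "tz": 12, "rx": 0, "ry": 0, "rz": 0},
  {"hand": 0, "tx": 0, "ty": 0, "tz": 15, "rx": 0, "ry": 0, "rz": 0},
  {"hand": 0, "tx": 0, "ty": 0, "tz": 17, "rx": 0, "ry": 0, "rz": 0},
  {"hand": 0, "tx": 0, "ty": 0, "tz": 17, "rx": 0, "ry": 0, "rz": -0.17},
  {"hand": 0, "tx": 0, "ty": 0, "tz": 17, "rx": 0, "ry": 0, "rz": -0.34},
])

```text
t: 11.35
position: [505.8, 108.5, 130.9]
ee_rot: [[-0.793, 0.609, -0.0], [0.609, 0.793, 0.0], [0.0, -0.0, -1.0]]
force: [0.1, 0.6, -1.4]
opening: 0.369
gripper_force: 99.4
```

```bash
python3 -c "
from h import *
s=observe();print(s['position'].round(1),s['force'],s['wrist_torque'])
goto(505.5,107.5,130,53)"
```

```text
[505.8 108.5 130.9] [ 0.06462975  0.56729684 -1.43862357] [-0.01245528 -0.01805595 -0.05058243]
t 11.35 shift [-0.4, -0.9, 0.9] rz -0.01
```

Request:
step_arm([
  {"hand": 0, "tx": 0, "ty": 0, "tz": 0.5, "rx": 0, "ry": 0, "rz": 0.17},
  {"hand": 0, "tx": 0, "ty": 0, "tz": 1, "rx": 0, "ry": 0, "rz": 0.34},
  {"hand": 0, "tx": 0, "ty": 0, "tz": 1.5, "rx": 0, "ry": 0, "rz": 0.51},
  {"hand": 0, "tx": 0, "ty": 0, "tz": 2, "rx": 0, "ry": 0, "rz": 0.68},
  {"hand": 0, "tx": 0, "ty": 0, "tz": 2.5, "rx": 0, "ry": 0, "rz": 0.51},
  {"hand": 0, "tx": 0, "ty": 0, "tz": 3, "rx": 0, "ry": 0, "rz": 0.34},
  {"hand": 0, "tx": 0, "ty": 0, "tz": 3.5, "rx": 0, "ry": 0, "rz": 0.17},
  {"hand": 0, "tx": 0, "ty": 0, "tz": 4, "rx": 0, "ry": 0, "rz": 0},
])

```text
t: 12.35
position: [505.8, 108.5, 126.9]
ee_rot: [[-0.793, 0.609, 0.0], [0.609, 0.793, -0.0], [-0.0, 0.0, -1.0]]
force: [1.0, -0.9, -1.1]
opening: 0.364
gripper_force: 99.4
```

Request:
step_arm([
  {"hand": 0, "tx": 0, "ty": 0, "tz": 0.4, "rx": 0, "ry": 0, "rz": 0.17},
  {"hand": 0, "tx": 0, "ty": 0, "tz": 0.9, "rx": 0, "ry": 0, "rz": 0.34},
  {"hand": 0, "tx": 0, "ty": 0, "tz": 1.3, "rx": 0, "ry": 0, "rz": 0.51},
  {"hand": 0, "tx": 0, "ty": 0, "tz": 1.8, "rx": 0, "ry": 0, "rz": 0.68},
  {"hand": 0, "tx": 0, "ty": 0, "tz": 2.2, "rx": 0, "ry": 0, "rz": 0.51},
  {"hand": 0, "tx": 0, "ty": 0, "tz": 2.7, "rx": 0, "ry": 0, "rz": 0.34},
  {"hand": 0, "tx": 0, "ty": 0, "tz": 3.1, "rx": 0, "ry": 0, "rz": 0.17},
  {"hand": 0, "tx": 0, "ty": 0, "tz": 3.6, "rx": 0, "ry": 0, "rz": 0},
])

```text
t: 13.35
position: [505.8, 108.6, 123.3]
ee_rot: [[-0.793, 0.609, 0.0], [0.609, 0.793, 0.0], [0.0, 0.0, -1.0]]
force: [0.2, 0.5, -0.7]
opening: 0.367
gripper_force: 99.4
```

```bash
python3 -c "
from h import *
s=observe();print(s['position'].round(1),s['force'],s['wrist_torque'])"
```

```text
[505.8 108.6 123.3] [ 0.19865385  0.49210537 -0.67917461] [0.28400087 0.02997223 0.01311393]
```

Request:
step_arm([
  {"hand": 0, "tx": 0, "ty": 0, "tz": 0.4, "rx": 0, "ry": 0, "rz": 0.17},
  {"hand": 0, "tx": 0, "ty": 0, "tz": 0.9, "rx": 0, "ry": 0, "rz": 0.34},
  {"hand": 0, "tx": 0, "ty": 0, "tz": 1.3, "rx": 0, "ry": 0, "rz": 0.51},
  {"hand": 0, "tx": 0, "ty": 0, "tz": 1.8, "rx": 0, "ry": 0, "rz": 0.68},
  {"hand": 0, "tx": 0, "ty": 0, "tz": 2.2, "rx": 0, "ry": 0, "rz": 0.51},
  {"hand": 0, "tx": 0, "ty": 0, "tz": 2.7, "rx": 0, "ry": 0, "rz": 0.34},
  {"hand": 0, "tx": 0, "ty": 0, "tz": 3.1, "rx": 0, "ry": 0, "rz": 0.17},
])

```text
t: 14.22
position: [506.5, 108.8, 120.7]
ee_rot: [[-0.678, 0.735, 0.002], [0.735, 0.678, 0.001], [-0.001, 0.002, -1.0]]
force: [3.2, 2.7, 0.7]
opening: 0.367
gripper_force: 99.8
```

```bash
python3 -c "
from h import *
s=observe();print(s['position'].round(1),s['force'],s['wrist_torque'])"
```

```text
[506.5 108.8 120.7] [3.17651958 2.70149624 0.69721016] [ 0.72647274 -0.66708855 -0.07467721]
```

Request:
step_arm([
  {"hand": 0, "tx": 0, "ty": 0.8, "tz": 0.4, "rx": 0, "ry": 0, "rz": 0.17},
  {"hand": 0, "tx": 0, "ty": 0.8, "tz": 0.8, "rx": 0, "ry": 0, "rz": 0.34},
  {"hand": 0, "tx": 0, "ty": 0.8, "tz": 1.3, "rx": 0, "ry": 0, "rz": 0.51},
  {"hand": 0, "tx": 0, "ty": 0.8, "tz": 1.8, "rx": 0, "ry": 0, "rz": 0.34},
  {"hand": 0, "tx": 0, "ty": 0.8, "tz": 2.2, "rx": 0, "ry": 0, "rz": 0.17},
  {"hand": 0, "tx": 0, "ty": 0.8, "tz": 2.7, "rx": 0, "ry": 0, "rz": 0},
  {"hand": 0, "tx": 0, "ty": 0.8, "tz": 3, "rx": 0, "ry": 0, "rz": -0.17},
])

```text
t: 15.1
position: [507.2, 109.2, 118.3]
ee_rot: [[-0.793, 0.61, 0.003], [0.61, 0.793, 0.001], [-0.002, 0.002, -1.0]]
force: [1.1, 1.2, 7.6]
opening: 0.37
gripper_force: 100.5
```

```bash
python3 -c "
from h import *
s=observe();print(s['position'].round(1),s['force'],s['wrist_torque'],s['joint_pos'])"
```

```text
[507.2 109.2 118.3] [1.14819927 1.17370523 7.5568429 ] [ 0.35951933 -0.13745436 -0.30814508] [ 1.41347821e-01  3.07713744e-01  1.69940804e+00  3.31242945e-04
  1.13187164e+00 -7.73980116e-01]
```

Request:
step_arm([
  {"hand": 0, "tx": 0, "ty": 0.3, "tz": 0.4, "rx": 0, "ry": 0, "rz": 0.17},
  {"hand": 0, "tx": 0, "ty": 0.3, "tz": 0.8, "rx": 0, "ry": 0, "rz": 0.34},
  {"hand": 0, "tx": 0, "ty": 0.3, "tz": 1.2, "rx": 0, "ry": 0, "rz": 0.51},
  {"hand": 0, "tx": 0, "ty": 0.3, "tz": 1.6, "rx": 0, "ry": 0, "rz": 0.68},
  {"hand": 0, "tx": 0, "ty": 0.3, "tz": 2, "rx": 0, "ry": 0, "rz": 0.51},
  {"hand": 0, "tx": 0, "ty": 0.3, "tz": 2.4, "rx": 0, "ry": 0, "rz": 0.34},
  {"hand": 0, "tx": 0, "ty": 0.3, "tz": 2.8, "rx": 0, "ry": 0, "rz": 0.17},
  {"hand": 0, "tx": 0, "ty": 0.3, "tz": 3.2, "rx": 0, "ry": 0, "rz": 0},
])

```text
t: 16.1
position: [507.3, 109.3, 115.2]
ee_rot: [[-0.793, 0.61, 0.002], [0.61, 0.793, 0.0], [-0.002, 0.002, -1.0]]
force: [-2.2, 0.2, 8.6]
opening: 0.369
gripper_force: 100.7
```

Request:
step_arm([
  {"hand": 0, "tx": 0, "ty": 0, "tz": 0.4, "rx": 0, "ry": 0, "rz": 0.17},
  {"hand": 0, "tx": 0, "ty": 0, "tz": 0.8, "rx": 0, "ry": 0, "rz": 0.34},
  {"hand": 0, "tx": 0, "ty": 0, "tz": 1.2, "rx": 0, "ry": 0, "rz": 0.51},
  {"hand": 0, "tx": 0, "ty": 0, "tz": 1.6, "rx": 0, "ry": 0, "rz": 0.68},
  {"hand": 0, "tx": 0, "ty": 0, "tz": 2, "rx": 0, "ry": 0, "rz": 0.51},
  {"hand": 0, "tx": 0, "ty": 0, "tz": 2.4, "rx": 0, "ry": 0, "rz": 0.34},
  {"hand": 0, "tx": 0, "ty": 0, "tz": 2.8, "rx": 0, "ry": 0, "rz": 0.17},
  {"hand": 0, "tx": 0, "ty": 0, "tz": 3.2, "rx": 0, "ry": 0, "rz": 0},
])

```text
t: 17.1
position: [507.2, 109.3, 111.8]
ee_rot: [[-0.792, 0.61, 0.002], [0.61, 0.792, 0.0], [-0.001, 0.001, -1.0]]
force: [-1.3, -2.3, 6.7]
opening: 0.375
gripper_force: 100.5
```

```bash
python3 -c "
from h import *
s=observe();print(s['position'].round(1),s['force'],s['wrist_torque'])"
```

```text
[507.2 109.3 111.8] [-1.29879862 -2.34271881  6.70900531] [-0.37245827  0.25602439 -0.47162653]
```

Request:
step_arm([
  {"hand": 0, "tx": 0, "ty": -0.5, "tz": 0.4, "rx": 0, "ry": 0, "rz": 0.17},
  {"hand": 0, "tx": 0, "ty": -0.5, "tz": 0.8, "rx": 0, "ry": 0, "rz": 0.34},
  {"hand": 0, "tx": 0, "ty": -0.5, "tz": 1.2, "rx": 0, "ry": 0, "rz": 0.51},
  {"hand": 0, "tx": 0, "ty": -0.5, "tz": 1.6, "rx": 0, "ry": 0, "rz": 0.68},
  {"hand": 0, "tx": 0, "ty": -0.5, "tz": 2, "rx": 0, "ry": 0, "rz": 0.51},
  {"hand": 0, "tx": 0, "ty": -0.5, "tz": 2.4, "rx": 0, "ry": 0, "rz": 0.34},
  {"hand": 0, "tx": 0, "ty": -0.5, "tz": 2.8, "rx": 0, "ry": 0, "rz": 0.17},
  {"hand": 0, "tx": 0, "ty": -0.5, "tz": 3.2, "rx": 0, "ry": 0, "rz": 0},
])

```text
t: 18.1
position: [506.9, 109.1, 108.3]
ee_rot: [[-0.792, 0.61, 0.002], [0.61, 0.792, 0.001], [-0.001, 0.002, -1.0]]
force: [0.8, -1.3, 4.5]
opening: 0.366
gripper_force: 100.1
```

Request:
step_arm([
  {"hand": 0, "tx": 0, "ty": 0, "tz": 0.3, "rx": 0, "ry": 0, "rz": 0.17},
  {"hand": 0, "tx": 0, "ty": 0, "tz": 0.6, "rx": 0, "ry": 0, "rz": 0.34},
  {"hand": 0, "tx": 0, "ty": 0, "tz": 0.9, "rx": 0, "ry": 0, "rz": 0.51},
  {"hand": 0, "tx": 0, "ty": 0, "tz": 1.2, "rx": 0, "ry": 0, "rz": 0.68},
  {"hand": 0, "tx": 0, "ty": 0, "tz": 1.5, "rx": 0, "ry": 0, "rz": 0.51},
  {"hand": 0, "tx": 0, "ty": 0, "tz": 1.8, "rx": 0, "ry": 0, "rz": 0.34},
  {"hand": 0, "tx": 0, "ty": 0, "tz": 2.1, "rx": 0, "ry": 0, "rz": 0.17},
  {"hand": 0, "tx": 0, "ty": 0, "tz": 2.4, "rx": 0, "ry": 0, "rz": 0},
])

```text
t: 19.1
position: [506.8, 109.1, 105.7]
ee_rot: [[-0.792, 0.61, 0.002], [0.61, 0.792, 0.001], [-0.001, 0.002, -1.0]]
force: [-0.9, 1.4, 1.2]
opening: 0.37
gripper_force: 99.8
```

```bash
python3 -c "
from h import *
s=observe();print(s['position'].round(1),s['force'],s['wrist_torque'])"
```

```text
[506.8 109.1 105.7] [-0.89631937  1.39121265  1.15876969] [ 0.18014005  0.05296953 -0.75006734]
```

Request:
step_arm([
  {"hand": 0, "tx": 0, "ty": 0, "tz": 0.3, "rx": 0, "ry": 0, "rz": 0.17},
  {"hand": 0, "tx": 0, "ty": 0, "tz": 0.6, "rx": 0, "ry": 0, "rz": 0.34},
  {"hand": 0, "tx": 0, "ty": 0, "tz": 0.9, "rx": 0, "ry": 0, "rz": 0.51},
  {"hand": 0, "tx": 0, "ty": 0, "tz": 1.2, "rx": 0, "ry": 0, "rz": 0.68},
  {"hand": 0, "tx": 0, "ty": 0, "tz": 1.5, "rx": 0, "ry": 0, "rz": 0.51},
  {"hand": 0, "tx": 0, "ty": 0, "tz": 1.8, "rx": 0, "ry": 0, "rz": 0.34},
  {"hand": 0, "tx": 0, "ty": 0, "tz": 2.1, "rx": 0, "ry": 0, "rz": 0.17},
  {"hand": 0, "tx": 0, "ty": 0, "tz": 2.4, "rx": 0, "ry": 0, "rz": 0},
])

```text
t: 20.1
position: [506.8, 109.1, 103.3]
ee_rot: [[-0.792, 0.61, 0.002], [0.61, 0.792, 0.001], [-0.001, 0.002, -1.0]]
force: [0.5, 1.8, 1.1]
opening: 0.365
gripper_force: 99.9
```

Request:
step_arm([
  {"hand": 0, "tx": 0, "ty": 0, "tz": 0.3, "rx": 0, "ry": 0, "rz": 0.17},
  {"hand": 0, "tx": 0, "ty": 0, "tz": 0.6, "rx": 0, "ry": 0, "rz": 0.34},
  {"hand": 0, "tx": 0, "ty": 0, "tz": 0.9, "rx": 0, "ry": 0, "rz": 0.51},
  {"hand": 0, "tx": 0, "ty": 0, "tz": 1.2, "rx": 0, "ry": 0, "rz": 0.68},
  {"hand": 0, "tx": 0, "ty": 0, "tz": 1.5, "rx": 0, "ry": 0, "rz": 0.51},
  {"hand": 0, "tx": 0, "ty": 0, "tz": 1.8, "rx": 0, "ry": 0, "rz": 0.34},
  {"hand": 0, "tx": 0, "ty": 0, "tz": 2.1, "rx": 0, "ry": 0, "rz": 0.17},
  {"hand": 0, "tx": 0, "ty": 0, "tz": 2.4, "rx": 0, "ry": 0, "rz": 0},
])

```text
t: 21.1
position: [506.8, 109.1, 100.9]
ee_rot: [[-0.792, 0.61, 0.002], [0.61, 0.792, 0.001], [-0.001, 0.002, -1.0]]
force: [0.8, 2.2, 1.1]
opening: 0.369
gripper_force: 99.9
```

Request:
step_arm([
  {"hand": 0, "tx": 0, "ty": 0, "tz": 0.3, "rx": 0, "ry": 0, "rz": 0.17},
  {"hand": 0, "tx": 0, "ty": 0, "tz": 0.6, "rx": 0, "ry": 0, "rz": 0.34},
  {"hand": 0, "tx": 0, "ty": 0, "tz": 0.9, "rx": 0, "ry": 0, "rz": 0.51},
  {"hand": 0, "tx": 0, "ty": 0, "tz": 1.2, "rx": 0, "ry": 0, "rz": 0.68},
  {"hand": 0, "tx": 0, "ty": 0, "tz": 1.5, "rx": 0, "ry": 0, "rz": 0.51},
  {"hand": 0, "tx": 0, "ty": 0, "tz": 1.8, "rx": 0, "ry": 0, "rz": 0.34},
  {"hand": 0, "tx": 0, "ty": 0, "tz": 2.1, "rx": 0, "ry": 0, "rz": 0.17},
  {"hand": 0, "tx": 0, "ty": 0, "tz": 2.4, "rx": 0, "ry": 0, "rz": 0},
])

```text
t: 22.1
position: [506.8, 109.1, 98.5]
ee_rot: [[-0.792, 0.61, 0.002], [0.61, 0.792, 0.001], [-0.001, 0.002, -1.0]]
force: [3.0, 2.4, 1.8]
opening: 0.369
gripper_force: 99.9
```

```bash
python3 -c "
from h import *
s=observe();print(s['position'].round(1),s['force'],s['wrist_torque'])
d=snap('side','side4')
im=cv2.resize(cv2.imread('pics/side4.png')[90:190,270:390],None,fx=6,fy=6,interpolation=cv2.INTER_CUBIC)
cv2.imwrite('pics/g5.png',im)"
```

```text
[506.8 109.1  98.5] [2.99168068 2.4064363  1.81183115] [ 0.62315036 -0.50989644 -0.64890933]
```

View pics/g5.png

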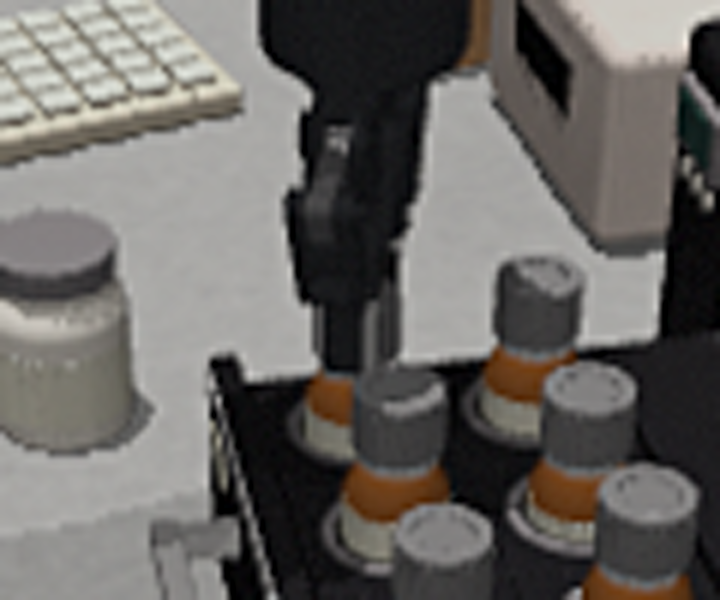

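The bottle is in the cell at (330,430), about as deep as its neighbours, with the linkage clear of their caps. I haven't felt the stop yet, so I'll keep working it down.

Request:
step_arm([
  {"hand": 0, "tx": 0, "ty": 0.4, "tz": 0.3, "rx": 0, "ry": 0, "rz": 0.17},
  {"hand": 0, "tx": 0, "ty": 0.4, "tz": 0.6, "rx": 0, "ry": 0, "rz": 0.34},
  {"hand": 0, "tx": 0, "ty": 0.4, "tz": 0.9, "rx": 0, "ry": 0, "rz": 0.51},
  {"hand": 0, "tx": 0, "ty": 0.4, "tz": 1.2, "rx": 0, "ry": 0, "rz": 0.68},
  {"hand": 0, "tx": 0, "ty": 0.4, "tz": 1.5, "rx": 0, "ry": 0, "rz": 0.51},
  {"hand": 0, "tx": 0, "ty": 0.4, "tz": 1.8, "rx": 0, "ry": 0, "rz": 0.34},
  {"hand": 0, "tx": 0, "ty": 0.4, "tz": 2.1, "rx": 0, "ry": 0, "rz": 0.17},
  {"hand": 0, "tx": 0, "ty": 0.4, "tz": 2.4, "rx": 0, "ry": 0, "rz": 0},
])

```text
t: 23.15
position: [506.9, 109.3, 96.0]
ee_rot: [[-0.791, 0.612, 0.001], [0.612, 0.791, 0.001], [-0.001, 0.001, -1.0]]
force: [3.2, 2.3, 0.9]
opening: 0.369
gripper_force: 99.8
```

Request:
step_arm([
  {"hand": 0, "tx": 0, "ty": 0.4, "tz": 0.3, "rx": 0, "ry": 0, "rz": 0.17},
  {"hand": 0, "tx": 0, "ty": 0.4, "tz": 0.6, "rx": 0, "ry": 0, "rz": 0.34},
  {"hand": 0, "tx": 0, "ty": 0.4, "tz": 0.9, "rx": 0, "ry": 0, "rz": 0.51},
  {"hand": 0, "tx": 0, "ty": 0.4, "tz": 1.2, "rx": 0, "ry": 0, "rz": 0.68},
  {"hand": 0, "tx": 0, "ty": 0.4, "tz": 1.5, "rx": 0, "ry": 0, "rz": 0.51},
  {"hand": 0, "tx": 0, "ty": 0.4, "tz": 1.8, "rx": 0, "ry": 0, "rz": 0.34},
  {"hand": 0, "tx": 0, "ty": 0.4, "tz": 2.1, "rx": 0, "ry": 0, "rz": 0.17},
  {"hand": 0, "tx": 0, "ty": 0.4, "tz": 2.4, "rx": 0, "ry": 0, "rz": 0},
])

```text
t: 24.15
position: [506.9, 109.5, 93.5]
ee_rot: [[-0.791, 0.612, 0.001], [0.612, 0.791, 0.0], [-0.0, 0.001, -1.0]]
force: [1.2, 0.3, 1.5]
opening: 0.373
gripper_force: 99.9
```

Request:
step_arm([
  {"hand": 0, "tx": 0, "ty": 0, "tz": 0.3, "rx": 0, "ry": 0, "rz": 0.17},
  {"hand": 0, "tx": 0, "ty": 0, "tz": 0.6, "rx": 0, "ry": 0, "rz": 0.34},
  {"hand": 0, "tx": 0, "ty": 0, "tz": 0.9, "rx": 0, "ry": 0, "rz": 0.51},
  {"hand": 0, "tx": 0, "ty": 0, "tz": 1.2, "rx": 0, "ry": 0, "rz": 0.68},
  {"hand": 0, "tx": 0, "ty": 0, "tz": 1.5, "rx": 0, "ry": 0, "rz": 0.51},
  {"hand": 0, "tx": 0, "ty": 0, "tz": 1.8, "rx": 0, "ry": 0, "rz": 0.34},
  {"hand": 0, "tx": 0, "ty": 0, "tz": 2.1, "rx": 0, "ry": 0, "rz": 0.17},
  {"hand": 0, "tx": 0, "ty": 0, "tz": 2.4, "rx": 0, "ry": 0, "rz": 0},
])

```text
t: 25.15
position: [507.0, 109.5, 91.1]
ee_rot: [[-0.791, 0.612, 0.001], [0.612, 0.791, 0.0], [-0.0, 0.001, -1.0]]
force: [1.3, 1.3, 0.7]
opening: 0.367
gripper_force: 99.9
```

Request:
step_arm([
  {"hand": 0, "tx": 0, "ty": 0, "tz": 0.2, "rx": 0, "ry": 0, "rz": 0.17},
  {"hand": 0, "tx": 0, "ty": 0, "tz": 0.4, "rx": 0, "ry": 0, "rz": 0.34},
  {"hand": 0, "tx": 0, "ty": 0, "tz": 0.7, "rx": 0, "ry": 0, "rz": 0.51},
  {"hand": 0, "tx": 0, "ty": 0, "tz": 1, "rx": 0, "ry": 0, "rz": 0.68},
  {"hand": 0, "tx": 0, "ty": 0, "tz": 1.2, "rx": 0, "ry": 0, "rz": 0.51},
  {"hand": 0, "tx": 0, "ty": 0, "tz": 1.5, "rx": 0, "ry": 0, "rz": 0.34},
  {"hand": 0, "tx": 0, "ty": 0, "tz": 1.8, "rx": 0, "ry": 0, "rz": 0.17},
  {"hand": 0, "tx": 0, "ty": 0, "tz": 2, "rx": 0, "ry": 0, "rz": 0},
])

```text
t: 26.15
position: [507.8, 109.4, 90.7]
ee_rot: [[-0.79, 0.613, 0.003], [0.613, 0.79, 0.0], [-0.002, 0.002, -1.0]]
force: [-3.2, -1.6, 18.2]
opening: 0.367
gripper_force: 101.6
```

Request:
step_arm([
  {"hand": 0, "tx": 0, "ty": 0, "tz": 0.1, "rx": 0, "ry": 0, "rz": 0.17},
  {"hand": 0, "tx": 0, "ty": 0, "tz": 0.2, "rx": 0, "ry": 0, "rz": 0.34},
  {"hand": 0, "tx": 0, "ty": 0, "tz": 0.4, "rx": 0, "ry": 0, "rz": 0.51},
  {"hand": 0, "tx": 0, "ty": 0, "tz": 0.5, "rx": 0, "ry": 0, "rz": 0.34},
  {"hand": 0, "tx": 0, "ty": 0, "tz": 0.6, "rx": 0, "ry": 0, "rz": 0.17},
])

```text
t: 26.78
position: [507.9, 109.4, 90.6]
ee_rot: [[-0.675, 0.738, 0.004], [0.738, 0.675, 0.0], [-0.002, 0.003, -1.0]]
force: [-6.0, -1.6, 23.1]
opening: 0.368
gripper_force: 102.3
```

```bash
python3 -c "
from h import *
s=observe();print(s['position'].round(2),s['force'],s['wrist_torque'])
d=snap('side','side5');t=snap('top','top5')
im=cv2.resize(cv2.imread('pics/side5.png')[100:190,280:370],None,fx=6,fy=6,interpolation=cv2.INTER_CUBIC)
cv2.imwrite('pics/g6.png',im)"
```

```text
[507.95 109.37  90.65] [-5.95571237 -1.56333469 23.12724574] [-0.63419972  1.21895564 -1.02329865]
```

View pics/g6.png

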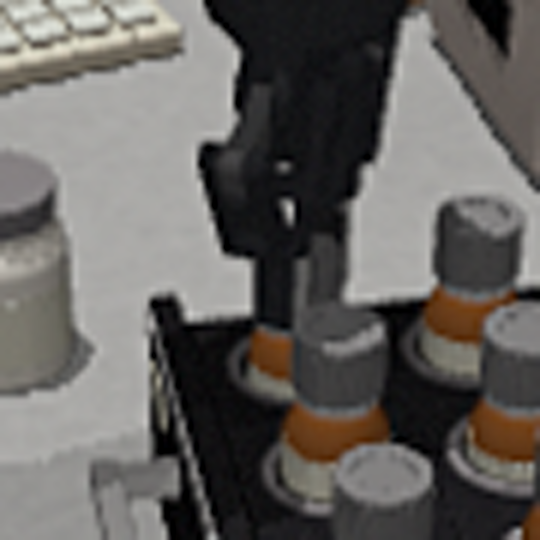

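The stop is solid: z holds at 90.65 while the force rises to 23 N, and the picture shows clear gaps between the linkage and the neighbouring caps. I'll ease off part of the preload, open part-way, and retreat straight up.

Request:
step_arm([
  {"hand": 0, "tx": 0, "ty": -0.3, "tz": -0.6, "rx": 0, "ry": 0, "rz": 0},
  {"hand": 0, "tx": 0, "ty": -0.3, "tz": -1.2, "rx": 0, "ry": 0, "rz": 0},
  {"hand": 0.65, "tx": 0, "ty": -0.3, "tz": -1.2, "rx": 0, "ry": 0, "rz": 0},
  {"hand": 0.65, "tx": 0, "ty": -0.3, "tz": -1.2, "rx": 0, "ry": 0, "rz": 0},
  {"hand": 0.65, "tx": 0, "ty": -0.3, "tz": -1.2, "rx": 0, "ry": 0, "rz": 0},
  {"hand": 0.65, "tx": 0, "ty": -0.3, "tz": -1.2, "rx": 0, "ry": 0, "rz": 0},
  {"hand": 0.65, "tx": 0, "ty": -0.3, "tz": -1.2, "rx": 0, "ry": 0, "rz": 0},
])

```text
t: 27.75
position: [506.5, 109.3, 89.4]
ee_rot: [[-0.674, 0.739, -0.0], [0.739, 0.674, -0.0], [-0.0, -0.0, -1.0]]
force: [0.2, 0.7, 0.2]
opening: 0.65
gripper_force: 0.0
```

Request:
step_arm([
  {"hand": 0.65, "tx": 0, "ty": 0, "tz": -15, "rx": 0, "ry": 0, "rz": 0},
  {"hand": 0.65, "tx": 0, "ty": 0, "tz": -40, "rx": 0, "ry": 0, "rz": 0},
  {"hand": 0.65, "tx": 0, "ty": 0, "tz": -80, "rx": 0, "ry": 0, "rz": 0},
  {"hand": 0.65, "tx": 0, "ty": 0, "tz": -130, "rx": 0, "ry": 0, "rz": 0},
  {"hand": 0.65, "tx": 60, "ty": -60, "tz": -170, "rx": 0, "ry": 0, "rz": 0},
  {"hand": 0.65, "tx": 100, "ty": -100, "tz": -190, "rx": 0, "ry": 0, "rz": 0},
  {"hand": 0.65, "tx": 130, "ty": -130, "tz": -190, "rx": 0, "ry": 0, "rz": 0},
  {"hand": 0.65, "tx": 130, "ty": -130, "tz": -190, "rx": 0, "ry": 0, "rz": 0},
])

```text
t: 28.75
position: [320.8, 117.8, 281.7]
ee_rot: [[-0.675, 0.738, 0.005], [0.738, 0.675, 0.001], [-0.002, 0.004, -1.0]]
force: [-0.1, 0.2, -0.0]
opening: 0.65
gripper_force: 0.0
```

```bash
python3 -c "
from h import *
s=observe();print(s['position'].round(2),s['force'])
snap('side','side6');snap('top','top6')
im=cv2.resize(cv2.imread('pics/side6.png')[110:210,230:390],None,fx=5,fy=5,interpolation=cv2.INTER_CUBIC)
cv2.imwrite('pics/g7.png',im[:500,:800])"
```

```text
[320.8  117.78 281.71] [-0.05568992  0.16794754 -0.01085978]
```

View pics/g7.png

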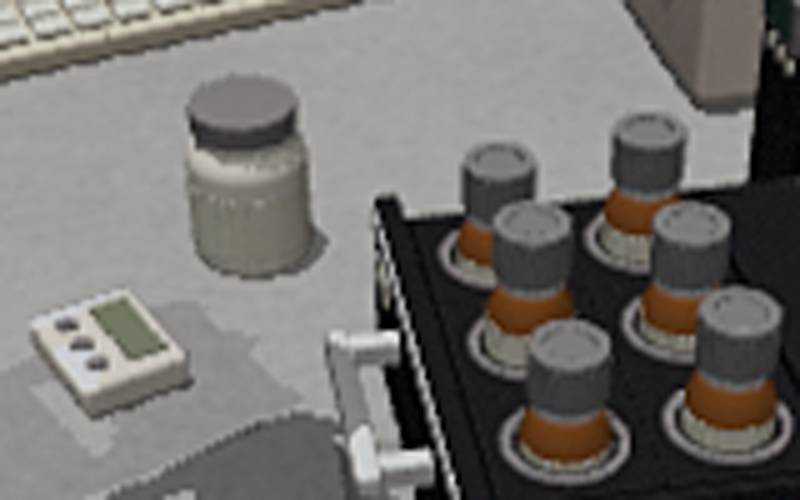

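The bottle stands upright in its cell, cap at (500,170). The jar and timer haven't moved, and the arm is clear of everything. I'm handing in the job.

```bash
python3 -c "
from plant import ctrl
print(ctrl.close_job())"
```

```text
the job is handed in; nothing more can be done
None
```

The bottle is in the free cell, cap up and released: I twisted it down gently to the stop about 69 mm below the mouth, felt at 23 N, never touched the jar, timer or pen, and handed the job in after about 29 s.

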